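Fit the sieve and double lid to a strainer can and lift the cap

TASK

Get the strainer can ready for filling: lay the top sieve disc of the stack flat and centred on the can's mouth, then lower the double lid, cap still on, over it until it is fully down. Then lift the cap alone, leaving the inner lid and disc seated, and finish holding the cap still and level in the gripper, at least 5 cm clear above the inner lid; do not put it down. Set things down gently, never drop them, keep the can standing, and leave the other two discs in their stack and the rest of the bench alone.

Things in the scene. Friction and masses are not known exactly. Their poses are not given: they have to be found in the camera images.
- can: Shouldered stainless strainer can, loose, about 0.8 kg, standing on the bench (z = 0). Origin: centre of its underside, z up. Body 100 mm across up to 85 mm, cone to a straight neck 54 mm across outside (46 mm bore) from 105 mm to the flat rim at 125 mm. A strap handle stands out along the can's own +x to 89 mm from its axis, between heights 19 and 83 mm.
- can_mouth (a point): Centre of the can's mouth, at rim height, 125 mm above the can's underside.
- disc_top: Top one of three identical round perforated steel sieve discs lying one on the other on the bench: 54 mm across, 8 mm thick, 50 g. Origin: centre of its underside (16 mm above the bench at the start). It lies loose on the can's rim, same diameter as the neck; the inner lid then covers it.
- disc_mid: The middle sieve disc of the stack (same sizes, underside 8 mm above the bench). It stays.
- disc_low: The lowest sieve disc of the stack (same sizes, underside on the bench). It stays.
- inner_lid: Inner lid, a round steel collar, 0.22 kg, standing on the bench on its skirt, cap on. Origin: centre of its underside. Skirt 66 mm across (bore 60), 20 mm deep inside; flat top at 24 mm, with a filling neck 43 mm across, 10 mm high, under the cap. Held by the skirt it carries both lids. Fitted, its top rests on the disc, skirt loosely round the can neck, underside 113 mm above the can's.
- inner_lid_top (a point): Centre of the inner lid's flat top, 24 mm above its underside, on which the cap's skirt rests.
- cap: Outer lid: a round stainless slip-on cap, about 0.09 kg, lying loose over the inner lid's neck (1.5 mm play all round, lifts straight off). Origin: centre of its underside, z up. Skirt 50 mm across, 15 mm high with its flat top; on it a black mushroom knob 20 mm across, widest from 21 to 29 mm, top at 31 mm. Lifting by the knob takes the cap only.
- cap_knob (a point): Middle of the cap's knob, 25 mm above the cap's underside.
- timer_a: White kitchen timer lying flat, 48 x 72 x 18 mm; leave alone. Origin: centre of its underside.
- timer_b: A second such timer; leave alone.
- cup: Stainless measuring cup, 68 mm across, 62 mm high; leave alone. Origin: centre of its underside.
- elbow: Brass hose elbow standing on its nut, about 45 x 26 x 36 mm; leave alone. Origin: centre of its underside.
Mind the look-alikes: they are no part of the job. What is shaped like the cap but red is not meant.

How it is judged:
By the outcome, as a careful person would: the job done as asked, in the order asked, and still so for the second after the job is handed in, while the arm keeps its last pose, push and grip.
It also fails if it takes over 64 s, if anything falls off the work surface, if the arm or the gripper's body presses on something with over 40 N, if the wrist force passes 120 N, or if a joint passes its speed limit or range.

ROBOT

A 6-joint arm with a two-finger parallel gripper is mounted at the origin on the work surface. World frame = base frame: x ahead of the robot, y to its left, z up, the work surface at z = 0. Lengths are in m, angles in rad, forces in N, time in s.
With the tool pointing down it reaches from about 0.25 to 0.725 m from the base axis. Payload 4 kg.
Tool frame: the origin (TCP) lies midway between the tips of the shut fingers; the grasp point (between the pads) lies grip_point_offset behind it (grip_point_offset is the distance from the TCP to the grasp point, in m); z points along the fingers, y is the line along which they close (so a half turn about z gives the same grasp; the last joint's range is limited). The gripper opens to 85 mm and grips with 20 to 120 N. Pads are 22 mm wide; open, the fingers measure 114 mm over their backs; the gripper's body (76 mm by 85 mm) begins 54 mm behind the grasp point. The pads swing forward as they close: fully open they stand 13 mm farther back than shut.
Start: joints at [-1.24, 0.241, 0.005, 1.335, 0, 1.571], TCP at [0.162, -0.473, 0.231] pointing down, gripper open.
Joint ranges: [-2.72, 2.72], [-1.05, 1.87], [-1.09, 1.28], [-1.99, 2.15], [-1.42, 1.44], [-3.14, 3.14]. Speed limits (rad/s): [2.79, 2.79, 3.14, 3.14, 3.14, 3.14].

INTERFACE

Orientations are given as a unit quaternion [x, y, z, w].
In Python, from workcell import * gives the robot as it stands. The module is installed in compiled form; this text tells all that it offers.
- The arm moves only by the tool arm_command, never from a script. Its arguments are lists of equal length, an entry for each row: "slide": the shift along the tool's x, y, z in cm, a list of three; "spin": the turn about the tool's z in degrees. A call has exactly 5 rows; each row is the pose to reach, as a shift and turn from the pose commanded when the call began, along the tool's axes at that moment; what a row does not reach only later rows make up. A row lasts 1/8 s, in which the tool goes at most 62.5 mm and 10.7 degrees, less where a joint would pass 70% of its speed; a pose out of reach is approached as far as the arm can. A call with a gripper value outside its range is refused whole. "jaw" is the finger opening in cm, from 0 to 8.54, set as the call begins (left out, the last holds). The fingers move at their own pace and stop on an object; the grip force is fixed at half the most. Time passes only in rows, so rows that repeat a pose let the fingers close, or fill a call up. It gives the time, the measured TCP pose, the force, the opening and the grip force at its end, in the units of the state.
- get_obs(): the state, without advancing time (a new reading comes with each control period).
- camera(name): name is "scene" or "top" or "wrist"; returns a dict with "pixels" (480x640x3 uint8, red, green, blue), "range_z" (480x640 float32, m along the optical axis (not along the pixel's ray), 0 where there is no reading), "intrinsics" (3x3 intrinsics, pixels), "k1" (the pictures are not rectified: a ray, as slopes to the right and down, at radius r is drawn at 1 + k1 r^2 times it, then the intrinsics apply), "rvec" (rotation vector, rad) and "tvec" (3), from world to camera coordinates, as OpenCV has them. Camera axes: x right, y down, z forward; pixel columns grow to the right and rows downward; lengths in m; the calibration is good to about 2 mm. A picture is of the moment at which its call begins.
- job_done(): hands the job in; it is judged then, once.
Trained networks look in a picture, given as the dict that the camera call returned (one of the last four; its "shot" number tells which), for a name from the list of things; names that differ only in an ending like _2 or _b are one class to them, and where a whole thing is asked for, a point or a joint stands for the part that bears it (a point fixed in the world has none). Each returns a list of dicts, best first, with "confidence" (0 to 1); they miss things now and then, are a little off and sometimes report something else, mostly with a low value. They report only what shows in the picture. A call takes as long as a camera call. They do not tell look-alikes from the thing itself.
- recognise(picture, thing): "centre" ([column, row] in pixels, amid what is visible of it).
- landmark_of(picture, thing): "centre" ([column, row] in pixels: a listed point, or the origin of a listed thing).
The state is a dict: "clock": time; "joint_pos": joint angles; "joint_vel": joint speeds; "tau": joint torques, N m; "eef_pos": TCP position; "tool_rot": TCP orientation; "ft_force": force on the tool from outside, world axes, zero at the start; "ft_torque": the same for the moment, N m; "grip_width": finger opening in m; "grasp_force": force on a finger pad.
Only numpy, scipy, OpenCV 4.12 (cv2) and the standard library are available. Lean on these libraries where they do the work, as an engineer would, in place of code of your own. Each camera call takes 0.05 s, during which the arm holds its last target. There are 200 camera calls.

## Working session

There is one attempt and no reset: what is moved stays moved. The work goes in short steps, Python scripts to look and compute and a tool call to move; the robot and the scene stay as the last step left them, time stands still between calls to the robot, and variables do not carry over. Pictures are saved under pics/ and viewed, at most 10 in all, crops included, and the job is handed in when it is done.

Besides the shell and the picture viewer there is one more tool, called after "Emit:" by a JSON object that holds its "name" and its "arguments", one argument or row to a line. arm_command: Moves the arm, as the interface text tells. Its arguments: {"type":"object","properties":{"slide":{"type":"array","items":{"type":"array","items":{"type":"number"}}},"spin":{"type":"array","items":{"type":"number"}},"jaw":{"type":"number"}},"required":["slide","spin"]}

```bash
mkdir -p pics
cat > h.py <<'E'
import numpy as np, cv2
from workcell import *
from scipy.spatial.transform import Rotation as R
def save(c,n): cv2.imwrite('pics/'+n,c['pixels'][:,:,::-1])
def ray(c,uv):
    K=np.array(c['intrinsics']);d=np.array([(uv[0]-K[0,2])/K[0,0],(uv[1]-K[1,2])/K[1,1]])
    s=d.copy()
    for _ in range(20): s=d/(1+c['k1']*(s@s))
    M=R.from_rotvec(np.ravel(c['rvec'])).as_matrix();t=np.ravel(c['tvec'])
    return -M.T@t, M.T@np.array([s[0],s[1],1.])
def atz(c,uv,z):
    o,d=ray(c,uv); return o+d*(z-o[2])/d[2]
def atd(c,uv):
    o,d=ray(c,uv); v,u=int(round(uv[1])),int(round(uv[0])); p=c['range_z'][max(v-1,0):v+2,max(u-1,0):u+2]; p=p[p>0]
    return o+d*np.median(p) if len(p) else None
def tri(L):
    A=np.zeros((3,3));b=np.zeros(3)
    for c,uv in L:
        o,d=ray(c,uv);d=d/np.linalg.norm(d);P=np.eye(3)-np.outer(d,d);A+=P;b+=P@o
    x=np.linalg.solve(A,b)
    return x,[round(float(np.linalg.norm(np.cross(x-ray(c,uv)[0],ray(c,uv)[1]/np.linalg.norm(ray(c,uv)[1])))),4) for c,uv in L]
E
cat > a.py <<'E'
from h import *
np.set_printoptions(precision=3,suppress=True)
o=get_obs();print(o['eef_pos'],o['tool_rot'],o['clock'],o['grip_width'])
C={n:camera(n) for n in('scene','top','wrist')}
for n,c in C.items():
    save(c,n+'0.png')
    print(n,ray(c,(320,240)))
    for t in ['can','can_mouth','disc_top','inner_lid','inner_lid_top','cap','cap_knob','timer_a','cup','elbow']:
        for f in(recognise,landmark_of):
            print(n,t,f.__name__[:3],[(np.round(r['centre']),round(r['confidence'],2),atd(c,r['centre'])) for r in f(c,t)[:3]])
E
python3 a.py; python3 -c "import workcell as w;print([x for x in dir(w) if 'grip' in x],getattr(w,'grip_point_offset',None))"
```

```text
[ 0.162 -0.472  0.23 ] [ 0.986  0.165 -0.    -0.001] 0.0 0.0854383780826722
scene (array([1.304, 0.166, 0.623]), array([-0.8  , -0.204, -0.565]))
scene can cal [(array([199., 236.]), 0.57, array([ 0.575, -0.25 ,  0.079]))]
scene can cal [(array([200., 254.]), 0.59, array([ 0.577, -0.252,  0.037]))]
scene can_mouth cal [(array([199., 234.]), 0.74, array([ 0.574, -0.249,  0.083]))]
scene can_mouth cal [(array([194., 199.]), 0.7, array([ 0.512, -0.285,  0.117])), (array([203., 254.]), 0.25, array([ 0.573, -0.248,  0.036]))]
scene disc_top cal [(array([461., 275.]), 0.65, array([0.499, 0.229, 0.022]))]
scene disc_top cal [(array([461., 274.]), 0.96, array([0.494, 0.229, 0.022]))]
scene inner_lid cal [(array([333., 284.]), 0.68, array([0.591, 0.009, 0.029]))]
scene inner_lid cal [(array([334., 285.]), 0.7, array([0.59 , 0.009, 0.027])), (array([331., 277.]), 0.21, array([0.584, 0.003, 0.04 ]))]
scene inner_lid_top cal [(array([332., 288.]), 0.96, array([0.596, 0.007, 0.025]))]
scene inner_lid_top cal [(array([330., 277.]), 0.83, array([0.585, 0.001, 0.039]))]
scene cap cal [(array([392., 
[... 3788 characters left out ...]
1,  0.002]))]
top cup cal [(array([388., 181.]), 0.71, array([ 0.757, -0.212,  0.005]))]
top elbow cal []
top elbow cal [(array([451., 202.]), 0.63, array([ 0.695, -0.358,  0.033]))]
wrist (array([ 0.232, -0.449,  0.372]), array([-0.287, -0.097, -0.953]))
wrist can cal []
wrist can cal []
wrist can_mouth cal []
wrist can_mouth cal []
wrist disc_top cal []
wrist disc_top cal []
wrist inner_lid cal []
wrist inner_lid cal []
wrist inner_lid_top cal []
wrist inner_lid_top cal []
wrist cap cal []
wrist cap cal []
wrist cap_knob cal []
wrist cap_knob cal []
wrist timer_a cal []
wrist timer_a cal []
wrist cup cal []
wrist cup cal []
wrist elbow cal []
wrist elbow cal []
['grip_point_offset'] 0.0187
```

View pics/scene0.png

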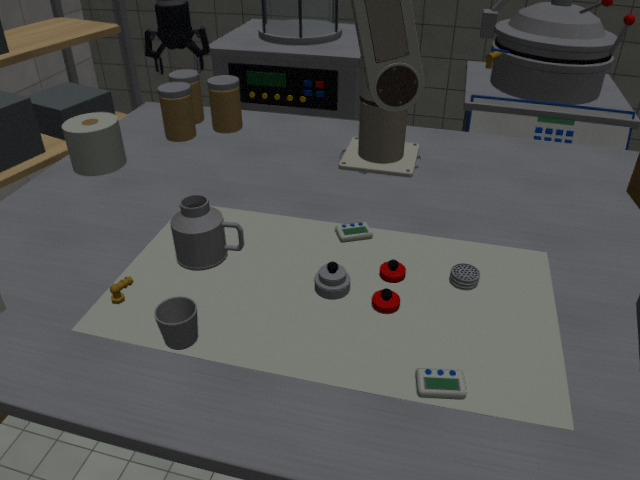

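View pics/top0.png

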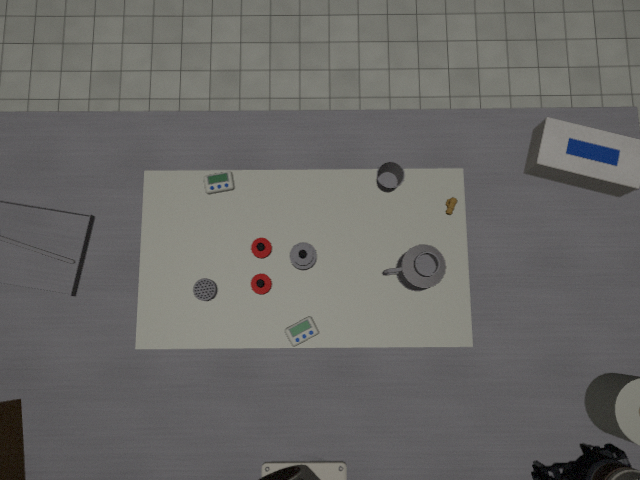

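The scene shows:
- the can at (199,236)
- the lid with its steel cap at (333,280)
- the disc stack at (464,276)

Three things could be taken for the cap: the steel one on the lid, scene (333,268), and red ones at (393,271) and (386,300). The top view has them at (302,254), (260,284) and (260,247). I choose the steel cap at (333,268), because the red ones are excluded. The moves go past the can, then the lid, then the stack, with a wrist look at each.

Emit:
{"name": "arm_command", "arguments": {
  "slide": [
    [6,-1,-2],
    [12,-2,-4],
    [18,-3,-5],
    [24,-4,-6],
    [30,-4.5,-7]
  ],
  "spin": [-10,-20,-30,-40,-50],
  "jaw": 8.54
}}

```text
clock: 3.78
eef_pos: [0.4331, -0.3317, 0.302]
tool_rot: [0.823, 0.568, 0.0, 0.0]
ft_force: [0.1, -0.2, 0.5]
grip_width: 0.0856
grasp_force: 0.0
```

Emit:
{"name": "arm_command", "arguments": {
  "slide": [
    [4,3.6,0],
    [8.3,7.2,0],
    [8.3,7.2,0],
    [8.3,7.2,0],
    [8.3,7.2,0]
  ],
  "spin": [-10,-20,-20.9,-20.9,-20.9]
}}

```text
clock: 4.4
eef_pos: [0.5274, -0.2822, 0.3017]
tool_rot: [0.709, 0.705, -0.0, 0.0]
ft_force: [-0.3, 0.4, -0.2]
grip_width: 0.0857
grasp_force: 0.0
```

```bash
cat > v.py <<'E'
from h import *
import sys
np.set_printoptions(precision=4,suppress=True)
n=sys.argv[1]
o=get_obs();print(o['eef_pos'],o['tool_rot'],o['clock'],o['ft_force'],o['joint_pos'])
c=camera('wrist');save(c,n+'.png');np.savez(n+'.npz',**c)
for t in sys.argv[2:]:
    print(t,[(np.round(r['centre']),round(r['confidence'],2),atd(c,r['centre'])) for r in landmark_of(c,t)[:3]])
E
python3 v.py w1 can_mouth
```

```text
[ 0.5274 -0.2822  0.3017] [ 0.7089  0.7053 -0.0001  0.0001] 4.4 [-0.3397  0.3974 -0.2094] [-0.4911  0.4332  0.4591  1.5966 -0.0003  1.0847]
can_mouth [(array([324., 200.]), 0.82, array([ 0.5339, -0.2966,  0.0059]))]
```

View pics/w1.png

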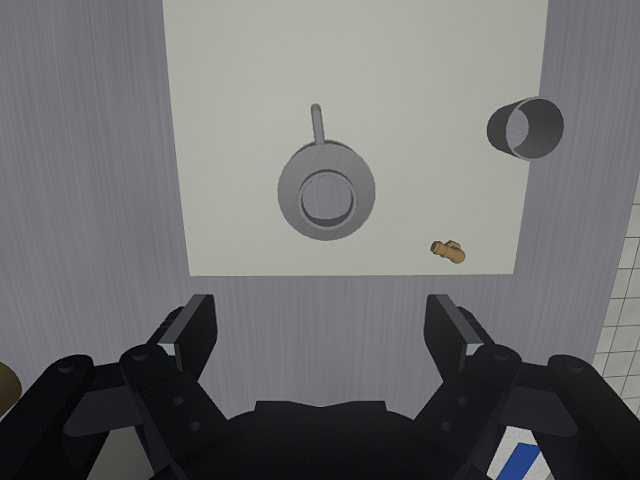

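The wrist view shows the mouth rim centred near (327,200), with the handle pointing up and the elbow and cup to the right. The fingers are wide open at the bottom. Next I fit the rim circle from the depth data.

```bash
cat >> h.py <<'E'
def cloud(c):
    K=np.array(c['intrinsics'],float);z=np.array(c['range_z']);v,u=np.nonzero(z>0)
    p=cv2.undistortPoints(np.stack([u,v],1).astype(float)[:,None],K,np.array([float(c['k1']),0,0,0]))[:,0]
    M=R.from_rotvec(np.ravel(c['rvec'])).as_matrix();t=np.ravel(c['tvec']);d=z[v,u][:,None]
    return (np.hstack([p,np.ones((len(p),1))])*d-t)@M
def circ(c,zlo,zhi,xy,rad=.06):
    P=cloud(c);m=(P[:,2]>zlo)&(P[:,2]<zhi)&(np.hypot(*(P[:,:2]-xy).T)<rad);Q=P[m]
    h=cv2.convexHull(Q[:,:2].astype(np.float32))[:,0].astype(float)
    A=np.c_[2*h,np.ones(len(h))];s=np.linalg.lstsq(A,(h**2).sum(1),rcond=None)[0]
    e=cv2.minEnclosingCircle(Q[:,:2].astype(np.float32))
    return 'fit',s[:2],np.sqrt(s[2]+s[:2]@s[:2]),'encl',np.array(e[0]),e[1],'z',np.percentile(Q[:,2],[5,50,95]),len(Q)
E
python3 - <<'E'
from h import *
np.set_printoptions(precision=4,suppress=True)
c=dict(np.load('w1.npz'))
for lo,hi in((.117,.132),(.12,.13)):print(circ(c,lo,hi,(.53,-.275)))
c=camera('top');np.savez('top1.npz',**c)
print('top',circ(c,.117,.132,(.53,-.275)),circ(c,.048,.062,(.57,.003),.03),circ(c,.034,.044,(.57,.003),.04),circ(c,.019,.03,(.57,.003),.04),circ(c,.017,.03,(.49,.237),.045))
s=camera('scene');print('scene',circ(s,.12,.13,(.53,-.275)),circ(s,.02,.03,(.49,.237),.045))
E
```

```text
('fit', array([ 0.5349, -0.2736]), np.float64(0.026764059651766856), 'encl', array([ 0.535 , -0.2736]), 0.027089102193713188, 'z', array([0.1189, 0.1238, 0.1252]), 791)
('fit', array([ 0.5349, -0.2736]), np.float64(0.0267469474190001), 'encl', array([ 0.535 , -0.2736]), 0.027089102193713188, 'z', array([0.1214, 0.124 , 0.1252]), 728)
top ('fit', array([ 0.5337, -0.2747]), np.float64(0.026640494218607147), 'encl', array([ 0.5335, -0.2753]), 0.027598276734352112, 'z', array([0.1186, 0.1252, 0.129 ]), 155) ('fit', array([ 0.5688, -0.0005]), np.float64(0.009264408010567257), 'encl', array([ 0.5685, -0.0006]), 0.009805986657738686, 'z', array([0.0519, 0.0551, 0.0582]), 56) ('fit', array([ 0.5686, -0.0004]), np.float64(0.024579391712051493), 'encl', array([ 0.5688, -0.0004]), 0.025160249322652817, 'z', array([0.0362, 0.0397, 0.0431]), 281) ('fit', array([ 0.5686, -0.0002]), np.float64(0.03233997821128256), 'encl', array([ 0.5688, -0.0004]), 0.03298881649971008, 'z', array([0.021 , 0.0249, 0.0284]), 223) ('fit', array([0.4899, 0.2358]), np.float64(0.026640661326703778), 'encl', array([0.4899, 0.2363]), 0.027732735499739647, 'z', array([0.0198, 0.0234, 0.0275]), 410)
scene ('fit', array([ 0.5333, -0.274 ]), np.float64(0.027842629062306782), 'encl', array([ 0.5335, -0.2752]), 0.029402630403637886, 'z', array([0.1205, 0.1243, 0.1267]), 221) ('fit', array([0.4897, 0.2355]), np.float64(0.026903776226511848), 'encl', array([0.4896, 0.2353]), 0.028793202713131905, 'z', array([0.0206, 0.0227, 0.0251]), 430)
```

Emit:
{"name": "arm_command", "arguments": {
  "slide": [
    [6,0.7,1],
    [12,1.5,2],
    [18,2.2,3],
    [24,3,4],
    [27.5,3.5,5]
  ],
  "spin": [0,0,0,0,0]
}}

```text
clock: 5.22
eef_pos: [0.5641, -0.0041, 0.2515]
tool_rot: [0.707, 0.707, 0.0, 0.0]
ft_force: [-1.0, -0.8, -0.1]
grip_width: 0.0856
grasp_force: 0.0
```

```bash
python3 v.py w2
python3 - <<'E'
from h import *
np.set_printoptions(precision=4,suppress=True)
c=dict(np.load('w2.npz'))
for b in((.048,.062,.03),(.035,.044,.04),(.019,.03,.04)):print(circ(c,b[0],b[1],(.569,0),b[2]))
cv2.imwrite('pics/w2c.png',cv2.resize(c['pixels'][60:300,160:480,::-1],None,fx=2,fy=2))
E
```

```text
[ 0.5641 -0.0041  0.2515] [0.7075 0.7067 0.0004 0.0002] 5.225 [-1.0435 -0.8271 -0.0883] [-0.0074  0.3625  0.2254  1.4328  0.0004  1.5645]
('fit', array([0.5695, 0.0015]), np.float64(0.0097192936231424), 'encl', array([0.5694, 0.0014]), 0.00998210534453392, 'z', array([0.0518, 0.0539, 0.0554]), 328)
('fit', array([0.5695, 0.0016]), np.float64(0.024707647850622957), 'encl', array([0.5696, 0.0014]), 0.025064026936888695, 'z', array([0.0368, 0.0381, 0.0394]), 1539)
('fit', array([0.5694, 0.0015]), np.float64(0.032636024124179625), 'encl', array([0.5695, 0.0015]), 0.03299308940768242, 'z', array([0.0217, 0.0231, 0.0245]), 1126)
```

View pics/w2c.png

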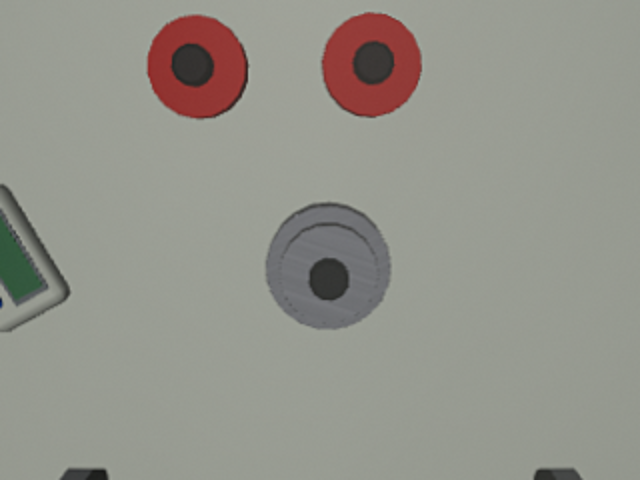

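Emit:
{"name": "arm_command", "arguments": {
  "slide": [
    [6,-1.5,1],
    [12,-3.5,3],
    [18,-5,6],
    [23,-7,8],
    [24,-7.4,9.5]
  ],
  "spin": [0,0,0,0,0]
}}

```text
clock: 5.9
eef_pos: [0.4892, 0.236, 0.1556]
tool_rot: [0.707, 0.707, -0.0, -0.0]
ft_force: [0.2, -0.7, -0.4]
grip_width: 0.0855
grasp_force: 0.0
```

The crop shows the steel cap with its black knob on the lid at crop (328,275). The two red look-alikes are at (200,65) and (372,65). The arm is now over the stack.

```bash
python3 v.py w3
python3 - <<'E'
from h import *
np.set_printoptions(precision=4,suppress=True)
c=dict(np.load('w3.npz'))
print(circ(c,.019,.03,(.49,.2357),.04))
P=cloud(c);o=get_obs()['eef_pos']
# finger tips: lowest pts near tool
m=(P[:,2]>.12)&(np.hypot(P[:,0]-o[0],P[:,1]-o[1])<.08);Q=P[m]
for s in(1,-1):
    q=Q[(Q[:,0]-o[0])*s>0]; i=q[:,2].argsort()[:200]
    print(s,len(q),np.percentile(q[:,2],[0,2,10]) if len(q) else 0,q[i].mean(0),q[i].min(0),q[i].max(0))
E
```

```text
[0.4892 0.236  0.1556] [ 0.7068  0.7074 -0.0002 -0.0004] 5.9 [ 0.2331 -0.7037 -0.4113] [ 0.4492  0.3691 -0.018   1.1843  0.0006  2.0192]
('fit', array([0.49  , 0.2361]), np.float64(0.026852712996026613), 'encl', array([0.4902, 0.2359]), 0.027289602905511856, 'z', array([0.0202, 0.0214, 0.0233]), 3498)
1 33323 [0.1676 0.1795 0.2054] [0.533  0.237  0.1709] [0.5321 0.2254 0.1676] [0.5393 0.2477 0.1732]
-1 31895 [0.1671 0.1788 0.2048] [0.4472 0.2372 0.1707] [0.4409 0.2255 0.1671] [0.4479 0.2478 0.1728]
```

View pics/w3.png

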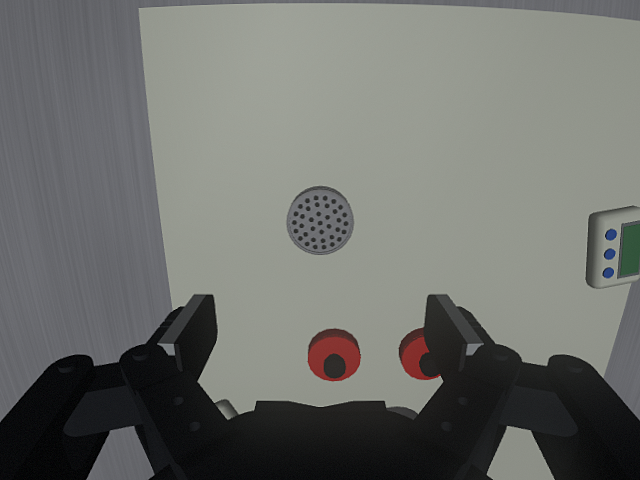

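The stack sits at (320,220) between the pads, and the tips at full opening are about 12 mm behind the TCP. I pre-close the fingers and descend part-way to measure the tip height against the disc.

Emit:
{"name": "arm_command", "arguments": {
  "slide": [
    [0,0.08,4],
    [0,0.08,9],
    [0,0.08,9.5],
    [0,0.08,9.5],
    [0,0.08,9.5]
  ],
  "spin": [0,0,0,0,0],
  "jaw": 6.0
}}

```text
clock: 6.58
eef_pos: [0.4936, 0.2343, 0.0638]
tool_rot: [0.708, 0.706, 0.002, 0.001]
ft_force: [0.2, 1.3, -0.0]
grip_width: 0.06
grasp_force: 0.0
```

```bash
cat > tip.py <<'E'
from h import *
import sys
np.set_printoptions(precision=4,suppress=True)
c=camera('wrist');o=get_obs();e=o['eef_pos'];print(e,o['grip_width'],o['clock']);save(c,sys.argv[1]+'.png');np.savez(sys.argv[1]+'.npz',**c)
P=cloud(c);x=float(o['grip_width'])/2
for s in(1,-1):
    q=P[(abs((P[:,0]-e[0])*s-x-.004)<.006)&(abs(P[:,1]-e[1])<.012)&(P[:,2]>e[2]-.005)&(P[:,2]<e[2]+.04)]
    print(s,len(q),np.percentile(q[:,2]-e[2],[0,1,3,10]),q[:,1].min(),q[:,1].max(),np.sort((q[:,0]-e[0])*s)[:3])
if len(sys.argv)>2:
    a=[float(v) for v in sys.argv[2:]]; print(circ(c,a[0],a[1],a[2:4],a[4]))
E
python3 tip.py w4 .019 .03 .49 .236 .04
```

```text
[0.4935 0.2343 0.0637] 0.06029918634415518 6.625
1 1920 [0.0043 0.0059 0.0077 0.011 ] 0.22290751317774365 0.246300860645464 [0.0302 0.0303 0.0304]
-1 2073 [0.0034 0.0054 0.0075 0.0111] 0.2232248246400664 0.2463238612653427 [0.0287 0.0287 0.0287]
('fit', array([0.4899, 0.2359]), np.float64(0.02702352248949081), 'encl', array([0.49  , 0.2356]), 0.02766074240207672, 'z', array([0.0203, 0.0214, 0.0233]), 7145)
```

Emit:
{"name": "arm_command", "arguments": {
  "slide": [
    [0.17,-0.36,1.5],
    [0.17,-0.36,3.4],
    [0.17,-0.36,3.4],
    [0.17,-0.36,3.4],
    [0.17,-0.36,3.4]
  ],
  "spin": [0,0,0,0,0]
}}

```text
clock: 7.25
eef_pos: [0.4886, 0.2359, 0.028]
tool_rot: [0.708, 0.706, 0.001, 0.0]
ft_force: [-0.3, -0.2, -0.3]
grip_width: 0.0602
grasp_force: 0.0
```

Emit:
{"name": "arm_command", "arguments": {
  "slide": [
    [0,0.13,0.5],
    [0,0.13,1.0],
    [0,0.13,1.0],
    [0,0.13,1.0],
    [0,0.13,1.0]
  ],
  "spin": [0,0,0,0,0]
}}

```text
clock: 7.88
eef_pos: [0.4895, 0.2356, 0.0174]
tool_rot: [0.708, 0.706, 0.0, 0.0]
ft_force: [-0.5, 0.2, -0.8]
grip_width: 0.0596
grasp_force: 0.0
```

Emit:
{"name": "arm_command", "arguments": {
  "slide": [
    [0,0.05,0.15],
    [0,0.05,0.28],
    [0,0.05,0.28],
    [0,0.05,0.28],
    [0,0.05,0.28]
  ],
  "spin": [0,0,0,0,0]
}}

```text
clock: 8.5
eef_pos: [0.4899, 0.2355, 0.0146]
tool_rot: [0.708, 0.706, 0.0, 0.0]
ft_force: [-0.5, 0.5, 0.9]
grip_width: 0.06
grasp_force: 0.0
```

```bash
python3 tip.py w5; python3 -c "
from h import *
c=dict(np.load('w5.npz'));cv2.imwrite('pics/w5c.png',cv2.resize(c['pixels'][180:420,160:480,::-1],None,fx=2.4,fy=2.4,interpolation=2))"
```

```text
[0.4899 0.2355 0.0145] 0.05977681508379806 8.55
1 1923 [0.0034 0.0056 0.0072 0.011 ] 0.22427623268038663 0.24753800189847655 [0.0303 0.0304 0.0304]
-1 2038 [0.0036 0.0058 0.0074 0.0112] 0.22459836951648177 0.24754094952554848 [0.0287 0.0287 0.0288]
```

View pics/w5c.png

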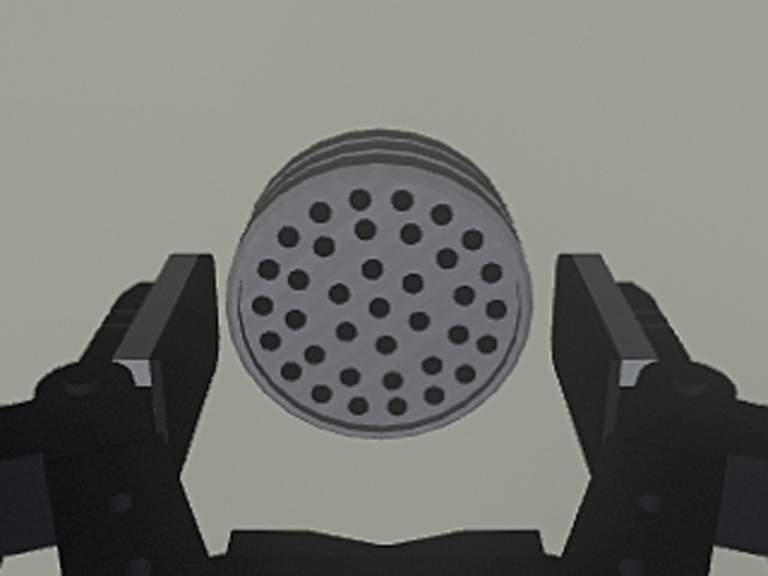

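The three discs show as a stack with the pads on either side of the top one, and the tips about level with it. I close now.

Emit:
{"name": "arm_command", "arguments": {
  "slide": [
    [0,0,0],
    [0,0,0],
    [0,0,0],
    [0,0,0],
    [0,0,0]
  ],
  "spin": [0,0,0,0,0],
  "jaw": 4.8
}}

```text
clock: 9.18
eef_pos: [0.49, 0.2356, 0.0153]
tool_rot: [0.708, 0.706, 0.0, 0.0]
ft_force: [-0.9, 0.3, 4.8]
grip_width: 0.0508
grasp_force: 61.3
```

Emit:
{"name": "arm_command", "arguments": {
  "slide": [
    [0,0,-0.5],
    [0,0,-1.5],
    [0,0,-2.5],
    [0,0,-2.5],
    [0,0,-2.5]
  ],
  "spin": [0,0,0,0,0]
}}

```text
clock: 9.8
eef_pos: [0.4898, 0.2355, 0.0396]
tool_rot: [0.708, 0.706, 0.0, 0.0]
ft_force: [1.0, -0.3, -0.4]
grip_width: 0.0505
grasp_force: 62.3
```

```bash
python3 tip.py w6 .042 .06 .49 .2355 .026; python3 -c "
from h import *
c=dict(np.load('w6.npz'));cv2.imwrite('pics/w6c.png',cv2.resize(c['pixels'][180:420,160:480,::-1],None,fx=2.4,fy=2.4,interpolation=2))
P=cloud(c);q=P[(np.hypot(P[:,0]-.49,P[:,1]-.2355)<.022)];print(len(q),np.percentile(q[:,2],[5,50,95]));q=q[q[:,2]>.035]
A=np.c_[q[:,:2]-[.49,.2355],np.ones(len(q))];print(np.linalg.lstsq(A,q[:,2],rcond=None)[0])
print(circ(c,.012,.019,(.49,.2355),.04))"
```

```text
[0.4896 0.2354 0.0393] 0.05065206073995178 9.85
1 2192 [0.0043 0.0055 0.006  0.0075] 0.223409925577794 0.24740154947711213 [0.0233 0.0233 0.0233]
-1 2071 [0.0038 0.0068 0.0076 0.0099] 0.22376428098294138 0.24740349115698673 [0.0233 0.0233 0.0233]
('fit', array([0.4901, 0.2355]), np.float64(0.025896902773809002), 'encl', array([0.49  , 0.2355]), 0.026068972423672676, 'z', array([0.0446, 0.0456, 0.0477]), 10858)
17294 [0.04462645 0.11371519 0.1323774 ]
[0.05812049 2.51845898 0.07145542]
('fit', array([0.49004323, 0.23649228]), np.float64(0.02654254067540895), 'encl', array([0.48955512, 0.24039085]), 0.026340000331401825, 'z', array([0.01246538, 0.01388066, 0.0157478 ]), 1575)
```

View pics/w6c.png

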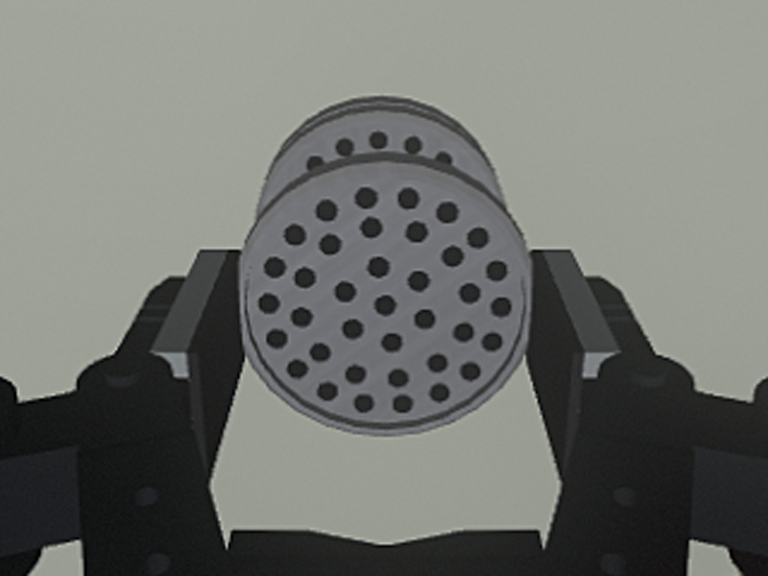

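Exactly one disc was lifted and sits level between the pads. The other two stay stacked behind it at crop (380,130). Now I carry it to the can.

Emit:
{"name": "arm_command", "arguments": {
  "slide": [
    [0,0,-5],
    [-3,0,-10],
    [-8,1,-14],
    [-14,1.5,-14],
    [-20,2,-14]
  ],
  "spin": [0,0,0,0,0]
}}

```text
clock: 10.48
eef_pos: [0.5097, 0.0339, 0.1801]
tool_rot: [0.708, 0.707, 0.001, 0.001]
ft_force: [0.8, -0.2, -0.6]
grip_width: 0.0508
grasp_force: 62.6
```

Emit:
{"name": "arm_command", "arguments": {
  "slide": [
    [-6,0.5,0],
    [-12,1,0],
    [-18,1.5,0],
    [-24,2,0],
    [-28,2.4,0]
  ],
  "spin": [0,0,0,0,0]
}}

```text
clock: 11.1
eef_pos: [0.5321, -0.2473, 0.1788]
tool_rot: [0.709, 0.705, -0.0, -0.0]
ft_force: [0.3, 1.1, -0.4]
grip_width: 0.0507
grasp_force: 62.6
```

Emit:
{"name": "arm_command", "arguments": {
  "slide": [
    [-2,0,0],
    [-3,0,0],
    [-3,0,0],
    [-3,0,0],
    [-3,0,0]
  ],
  "spin": [0,0,0,0,0]
}}

```text
clock: 11.72
eef_pos: [0.5328, -0.2734, 0.1797]
tool_rot: [0.707, 0.707, 0.0, -0.0]
ft_force: [0.3, 0.7, -0.9]
grip_width: 0.0506
grasp_force: 62.6
```

```bash
cat > held.py <<'E'
from h import *
import sys
np.set_printoptions(precision=4,suppress=True)
c=camera('wrist');o=get_obs();e=o['eef_pos'];print(e,o['tool_rot'],o['grip_width'],o['clock']);save(c,sys.argv[1]+'.png');np.savez(sys.argv[1]+'.npz',**c)
P=cloud(c);q=P[(np.hypot(P[:,0]-e[0],P[:,1]-e[1])<.024)&(abs(P[:,2]-e[2]-.006)<.007)]
h=e;A=np.c_[q[:,:2]-h[:2],np.ones(len(q))]
for _ in range(4):
    s=np.linalg.lstsq(A,q[:,2],rcond=None)[0];k=abs(q[:,2]-A@s)<.0015;A,q=A[k],q[k]
print('plane',s,'top-TCP',s[2]-e[2],len(q)); print('held',circ(c,s[2]-.002,s[2]+.002,e[:2],.0265))
print('rim',circ(c,.119,.129,(.534,-.2743),.035))
E
python3 held.py w7
```

```text
[ 0.5328 -0.2735  0.1797] [0.7075 0.7068 0.0001 0.    ] 0.05062273869636694 11.775
plane [-0.0003 -0.0006  0.1856] top-TCP 0.005889779900709713 8903
held ('fit', array([ 0.5329, -0.2734]), np.float64(0.026307038231289034), 'encl', array([ 0.5327, -0.2735]), 0.026514850556850433, 'z', array([0.1847, 0.1857, 0.1871]), 10328)
rim ('fit', array([ 0.5347, -0.2734]), np.float64(0.026669473497477256), 'encl', array([ 0.5348, -0.2725]), 0.026768948882818222, 'z', array([0.1204, 0.1239, 0.1251]), 919)
```

Emit:
{"name": "arm_command", "arguments": {
  "slide": [
    [-0.05,0.12,2],
    [-0.05,0.12,4],
    [-0.05,0.12,4.7],
    [-0.05,0.12,4.7],
    [-0.05,0.12,4.7]
  ],
  "spin": [0,0,0,0,0]
}}

```text
clock: 12.4
eef_pos: [0.5343, -0.2753, 0.1335]
tool_rot: [0.708, 0.706, 0.0, 0.001]
ft_force: [0.8, 0.5, 0.3]
grip_width: 0.0507
grasp_force: 62.6
```

```bash
python3 held.py w8|tail -4
```

```text
[ 0.5344 -0.2754  0.1336] [0.708  0.7062 0.0003 0.0009] 0.05107025616444727 12.45
plane [ 0.0017 -0.0028  0.1394] top-TCP 0.00580965571316705 8919
held ('fit', array([ 0.5345, -0.2752]), np.float64(0.02628812272854787), 'encl', array([ 0.5345, -0.2753]), 0.026553267613053322, 'z', array([0.1385, 0.1395, 0.1409]), 10324)
rim ('fit', array([ 0.5344, -0.2731]), np.float64(0.026500076887526515), 'encl', array([ 0.5337, -0.2676]), 0.02599395252764225, 'z', array([0.12  , 0.1239, 0.125 ]), 1113)
```

Emit:
{"name": "arm_command", "arguments": {
  "slide": [
    [0.12,0,0.3],
    [0.12,0,0.6],
    [0.12,0,0.6],
    [0.12,0,0.6],
    [0.12,0,0.6]
  ],
  "spin": [0,0,0,0,0]
}}

```text
clock: 13.08
eef_pos: [0.5338, -0.2739, 0.1266]
tool_rot: [0.708, 0.706, 0.0, 0.0]
ft_force: [0.5, 0.2, -0.7]
grip_width: 0.0505
grasp_force: 62.6
```

Emit:
{"name": "arm_command", "arguments": {
  "slide": [
    [0,0,0.05],
    [0,0,0.1],
    [0,0,0.13],
    [0,0,0.13],
    [0,0,0.13]
  ],
  "spin": [0,0,0,0,0]
}}

```text
clock: 13.7
eef_pos: [0.5338, -0.2739, 0.1252]
tool_rot: [0.708, 0.706, 0.0, 0.0]
ft_force: [0.1, -0.3, -0.5]
grip_width: 0.0505
grasp_force: 62.6
```

Emit:
{"name": "arm_command", "arguments": {
  "slide": [
    [0,0,0.05],
    [0,0,0.08],
    [0,0,0.08],
    [0,0,0.08],
    [0,0,0.08]
  ],
  "spin": [0,0,0,0,0]
}}

```text
clock: 14.32
eef_pos: [0.5337, -0.2739, 0.1244]
tool_rot: [0.708, 0.706, -0.0, 0.0]
ft_force: [1.0, -0.6, 0.5]
grip_width: 0.0507
grasp_force: 62.7
```

Emit:
{"name": "arm_command", "arguments": {
  "slide": [
    [0,0,0.04],
    [0,0,0.08],
    [0,0,0.08],
    [0,0,0.08],
    [0,0,0.08]
  ],
  "spin": [0,0,0,0,0]
}}

```text
clock: 14.95
eef_pos: [0.5338, -0.2739, 0.1244]
tool_rot: [0.708, 0.706, 0.0, 0.0]
ft_force: [-1.0, 1.2, 5.7]
grip_width: 0.0505
grasp_force: 63.1
```

It touches with 5.7 N. I release.

Emit:
{"name": "arm_command", "arguments": {
  "slide": [
    [0,0,0],
    [0,0,0],
    [0,0,0],
    [0,0,-0.2],
    [0,0,-0.6]
  ],
  "spin": [0,0,0,0,0],
  "jaw": 6.4
}}

```text
clock: 15.58
eef_pos: [0.5336, -0.2738, 0.1296]
tool_rot: [0.708, 0.706, -0.0, -0.0]
ft_force: [1.2, 0.3, 0.5]
grip_width: 0.064
grasp_force: 0.0
```

Emit:
{"name": "arm_command", "arguments": {
  "slide": [
    [0,0,-4],
    [0,0,-9],
    [0,0,-11],
    [0,0,-11],
    [0,0,-11]
  ],
  "spin": [0,0,0,0,0]
}}

```text
clock: 16.2
eef_pos: [0.5332, -0.2736, 0.2384]
tool_rot: [0.708, 0.706, -0.0, -0.001]
ft_force: [0.2, -0.3, -1.6]
grip_width: 0.064
grasp_force: 0.0
```

Run:
```python
from h import *
np.set_printoptions(precision=4,suppress=True)
o=get_obs();print(o['eef_pos'],o['clock'])
c=camera('wrist');save(c,'w9.png')
cv2.imwrite('pics/w9c.png',cv2.resize(c['pixels'][80:320,160:480,::-1],None,fx=2,fy=2))
P=cloud(c);q=P[(np.hypot(P[:,0]-.534,P[:,1]+.274)<.026)&(abs(P[:,2]-.132)<.006)]
print(np.linalg.lstsq(np.c_[q[:,:2]-[.534,-.274],np.ones(len(q))],q[:,2],rcond=None)[0],circ(c,.128,.138,(.534,-.274),.04))
p=cloud(c);q=p[(p[:,2]>.078)&(p[:,2]<.09)&(np.hypot(p[:,0]-.534,p[:,1]+.274)<.056)]
print('shoulder',circ(c,.082,.088,(.534,-.274),.054))
c=camera('top');print('top',circ(c,.126,.14,(.534,-.274),.04))
```

```text
[ 0.5332 -0.2736  0.2384] 16.2
[-0.006  -0.0031  0.1305] ('fit', array([ 0.535 , -0.2734]), np.float64(0.026847344951366512), 'encl', array([ 0.5351, -0.2734]), 0.02716238424181938, 'z', array([0.1292, 0.1304, 0.1323]), 4172)
shoulder ('fit', array([ 0.5345, -0.2733]), np.float64(0.04965424556116332), 'encl', array([ 0.5354, -0.2719]), 0.051824696362018585, 'z', array([0.0837, 0.0861, 0.0878]), 1484)
top ('fit', array([ 0.5341, -0.2745]), np.float64(0.026577440086250924), 'encl', array([ 0.5341, -0.275 ]), 0.02750329300761223, 'z', array([0.1285, 0.1321, 0.1359]), 485)
```

View pics/w9c.png

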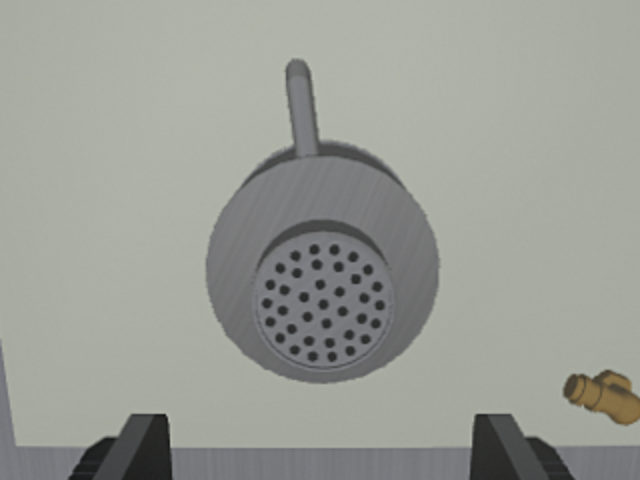

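The disc lies flat, and it is centred within about 0.4 mm of the rim position measured earlier. Next is the lid.

Emit:
{"name": "arm_command", "arguments": {
  "slide": [
    [6,0.8,0],
    [12,1.6,2],
    [18,2.4,6],
    [24,3.2,10],
    [27.4,3.5,13]
  ],
  "spin": [0,0,0,0,0],
  "jaw": 8.0
}}

```text
clock: 16.92
eef_pos: [0.5687, -0.0014, 0.1103]
tool_rot: [0.708, 0.706, -0.0, -0.0]
ft_force: [1.9, -0.3, 0.7]
grip_width: 0.0802
grasp_force: 0.0
```

Emit:
{"name": "arm_command", "arguments": {
  "slide": [
    [0,0,0],
    [0,0,1],
    [0,0,2],
    [0,0,2.5],
    [0,0,2.5]
  ],
  "spin": [0,0,0,0,0]
}}

```text
clock: 17.55
eef_pos: [0.5689, -0.0041, 0.087]
tool_rot: [0.709, 0.706, -0.0, -0.0]
ft_force: [0.4, 0.1, -0.1]
grip_width: 0.0799
grasp_force: 0.0
```

```bash
python3 tip.py w10 .019 .03 .5685 .0005 .04;python3 -c "
from h import *
c=dict(np.load('w10.npz'));print(circ(c,.035,.044,(.5685,.0005),.03),circ(c,.048,.062,(.5685,.0005),.02))"
```

```text
[ 0.5692 -0.0039  0.0874] 0.07998716956671513 17.6
1 2030 [0.0097 0.0106 0.0121 0.0153] -0.0156557704788796 0.008114188549081323 [0.0399 0.0399 0.04  ]
-1 2101 [0.009  0.0109 0.0122 0.0153] -0.015220373880367528 0.008115815111572397 [0.0387 0.0388 0.0388]
('fit', array([0.5691, 0.0015]), np.float64(0.03265375859211295), 'encl', array([0.5692, 0.0014]), 0.03306584432721138, 'z', array([0.0218, 0.0231, 0.0248]), 2823)
('fit', array([0.56911119, 0.00148826]), np.float64(0.024764558471501316), 'encl', array([0.56910199, 0.00144537]), 0.02501107193529606, 'z', array([0.03708766, 0.03815362, 0.03915475]), 4553) ('fit', array([0.56908448, 0.00149507]), np.float64(0.009876757393059713), 'encl', array([0.56909943, 0.00140879]), 0.010296543128788471, 'z', array([0.05063327, 0.05386995, 0.05508185]), 1100)
```

Emit:
{"name": "arm_command", "arguments": {
  "slide": [
    [0.47,0,2.5],
    [0.47,0,5],
    [0.47,0,6],
    [0.47,0,6],
    [0.47,0,6]
  ],
  "spin": [0,0,0,0,0]
}}

```text
clock: 18.23
eef_pos: [0.5701, 0.0014, 0.0283]
tool_rot: [0.708, 0.706, 0.001, 0.001]
ft_force: [-0.3, 0.2, 0.9]
grip_width: 0.0799
grasp_force: 0.0
```

Emit:
{"name": "arm_command", "arguments": {
  "slide": [
    [-0.06,-0.13,1.3],
    [-0.06,-0.13,2.5],
    [-0.06,-0.13,2.8],
    [-0.06,-0.13,2.8],
    [-0.06,-0.13,2.8]
  ],
  "spin": [0,0,0,0,0]
}}

```text
clock: 18.85
eef_pos: [0.5681, 0.0009, -0.0006]
tool_rot: [0.708, 0.706, 0.0, 0.0]
ft_force: [0.4, -0.3, 0.1]
grip_width: 0.0803
grasp_force: 0.0
```

Emit:
{"name": "arm_command", "arguments": {
  "slide": [
    [0,0.05,0],
    [0,0.05,0],
    [0,0.05,0],
    [0,0.05,0],
    [0,0.05,0]
  ],
  "spin": [0,0,0,0,0],
  "jaw": 5.9
}}

```text
clock: 19.48
eef_pos: [0.5686, 0.0009, 0.0003]
tool_rot: [0.708, 0.706, 0.0, 0.0]
ft_force: [-2.1, 0.5, 4.3]
grip_width: 0.064
grasp_force: 65.7
```

Emit:
{"name": "arm_command", "arguments": {
  "slide": [
    [0,0,-0.5],
    [0,0,-1.5],
    [0,0,-3],
    [0,0,-3],
    [0,0,-3]
  ],
  "spin": [0,0,0,0,0]
}}

```text
clock: 20.1
eef_pos: [0.5684, 0.0009, 0.0294]
tool_rot: [0.708, 0.706, 0.0, 0.0]
ft_force: [0.1, 0.1, -4.1]
grip_width: 0.0643
grasp_force: 66.8
```

```bash
cat > lid.py <<'E'
from h import *
import sys
np.set_printoptions(precision=4,suppress=True)
c=camera('wrist');o=get_obs();e=np.array(o['eef_pos']);print(e,o['tool_rot'],o['grip_width'],o['ft_force'],o['clock']);save(c,sys.argv[1]+'.png');np.savez(sys.argv[1]+'.npz',**c)
P=cloud(c)
for nm,h,r0,r1 in(('top',.024,.0255,.031),('cap',.039,.011,.0235)):
    d=np.hypot(P[:,0]-e[0],P[:,1]-e[1]);q=P[(d<r1)&(d>r0)&(abs(P[:,2]-e[2]-h)<.006)&(abs(P[:,0]-e[0])<.028)]
    for _ in range(4):
        A=np.c_[q[:,:2]-e[:2],np.ones(len(q))];s=np.linalg.lstsq(A,q[:,2],rcond=None)[0];q=q[abs(q[:,2]-A@s)<.0015]
    print(nm,'plane',s,'rel TCP',s[2]-e[2],len(q),circ(c,s[2]-.002,s[2]+.002,e[:2],r1+.003))
E
python3 lid.py w11
```

```text
[0.568  0.0009 0.029 ] [ 0.708   0.7062 -0.0002 -0.0002] 0.06424914060209856 [-0.2275 -0.2148 -3.2794] 20.15
top plane [ 0.0035 -0.001   0.0523] rel TCP 0.023250313073239978 2983 ('fit', array([0.5688, 0.0014]), np.float64(0.03299595774154147), 'encl', array([0.5686, 0.0028]), 0.03399112820625305, 'z', array([0.051 , 0.0522, 0.0533]), 6008)
cap plane [0.0018 0.0013 0.0672] rel TCP 0.038205870637061545 8083 ('fit', array([0.5692, 0.0015]), np.float64(0.024910598534586628), 'encl', array([0.5691, 0.0014]), 0.025487514212727547, 'z', array([0.0662, 0.0672, 0.0681]), 10492)
```

The lid is held level with the cap on. I carry it to the can.

Emit:
{"name": "arm_command", "arguments": {
  "slide": [
    [0,0,-5],
    [-3,-0.4,-10],
    [-8,-1,-14],
    [-14,-1.8,-15],
    [-20,-2.6,-15]
  ],
  "spin": [0,0,0,0,0]
}}

```text
clock: 20.78
eef_pos: [0.5422, -0.2007, 0.1806]
tool_rot: [0.708, 0.707, 0.001, 0.001]
ft_force: [1.2, 0.3, -2.8]
grip_width: 0.0637
grasp_force: 68.5
```

Emit:
{"name": "arm_command", "arguments": {
  "slide": [
    [-4,-0.4,0],
    [-7.5,-0.8,0],
    [-7.5,-0.8,0],
    [-7.5,-0.8,0],
    [-7.5,-0.8,0]
  ],
  "spin": [0,0,0,0,0]
}}

```text
clock: 21.4
eef_pos: [0.5337, -0.2728, 0.1789]
tool_rot: [0.707, 0.707, -0.0, -0.0]
ft_force: [0.5, -0.3, -2.8]
grip_width: 0.0637
grasp_force: 68.5
```

```bash
python3 lid.py w12
```

```text
[ 0.5338 -0.2727  0.179 ] [ 0.7074  0.7068  0.     -0.0003] 0.0636313560539852 [-0.1422  0.5913 -2.7799] 21.45
top plane [0.0002 0.0024 0.2017] rel TCP 0.022655418332236416 3071 ('fit', array([ 0.5344, -0.2725]), np.float64(0.03302120130213161), 'encl', array([ 0.5341, -0.2717]), 0.03407096862792969, 'z', array([0.2005, 0.2017, 0.2028]), 6566)
cap plane [ 0.0003 -0.001   0.2167] rel TCP 0.03768002899334974 8064 ('fit', array([ 0.5338, -0.2734]), np.float64(0.024752203864966092), 'encl', array([ 0.5339, -0.2737]), 0.025304222479462624, 'z', array([0.2157, 0.2167, 0.2176]), 10199)
```

Emit:
{"name": "arm_command", "arguments": {
  "slide": [
    [-0.13,0,1.5],
    [-0.13,0,3],
    [-0.13,0,3.8],
    [-0.13,0,3.8],
    [-0.13,0,3.8]
  ],
  "spin": [0,0,0,0,0]
}}

```text
clock: 22.08
eef_pos: [0.5339, -0.2754, 0.1414]
tool_rot: [0.708, 0.706, 0.0, 0.0]
ft_force: [0.4, 0.5, -3.3]
grip_width: 0.0633
grasp_force: 68.4
```

Emit:
{"name": "arm_command", "arguments": {
  "slide": [
    [0.13,0,0.2],
    [0.13,0,0.5],
    [0.13,0,0.5],
    [0.13,0,0.5],
    [0.13,0,0.5]
  ],
  "spin": [0,0,0,0,0]
}}

```text
clock: 22.7
eef_pos: [0.5337, -0.274, 0.1363]
tool_rot: [0.708, 0.706, 0.0, 0.0]
ft_force: [-0.4, 1.0, -3.7]
grip_width: 0.0633
grasp_force: 68.5
```

```bash
python3 lid.py w13; python3 -c "
from h import *
c=dict(np.load('w13.npz'));cv2.imwrite('pics/w13c.png',c['pixels'][100:400,100:540,::-1])
print(circ(c,.082,.088,(.534,-.274),.054))"
```

```text
[ 0.5336 -0.274   0.1363] [0.708  0.7062 0.     0.0001] 0.06383616434605453 [-0.4404  0.2982 -4.0544] 22.75
top plane [ 0.0019 -0.0007  0.1591] rel TCP 0.022837953014803125 3079 ('fit', array([ 0.5342, -0.2738]), np.float64(0.03306720565869947), 'encl', array([ 0.5341, -0.2725]), 0.03399339318275452, 'z', array([0.1579, 0.159 , 0.1601]), 6556)
cap plane [ 0.0007 -0.0006  0.1741] rel TCP 0.03782429134867657 8049 ('fit', array([ 0.5338, -0.2746]), np.float64(0.024775136654936136), 'encl', array([ 0.5339, -0.2748]), 0.02527500130236149, 'z', array([0.1731, 0.1741, 0.175 ]), 10194)
('fit', array([ 0.53419241, -0.27239382]), np.float64(0.049474505117021866), 'encl', array([ 0.5343942 , -0.27080077]), 0.05083484575152397, 'z', array([0.08347803, 0.08605111, 0.08781182]), 2426)
```

View pics/w13c.png

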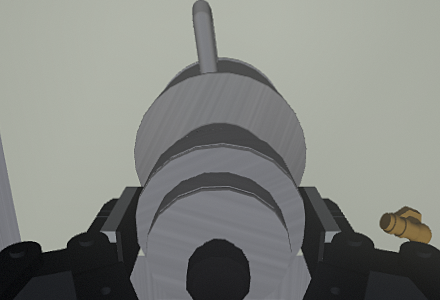

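The picture shows the lid level above the can, with the neck hidden behind it. I lower it in steps and watch the force.

Emit:
{"name": "arm_command", "arguments": {
  "slide": [
    [0,0,0.3],
    [0,0,0.6],
    [0,0,0.9],
    [0,0,1.2],
    [0,0,1.2]
  ],
  "spin": [0,0,0,0,0]
}}

```text
clock: 23.38
eef_pos: [0.5334, -0.2739, 0.1237]
tool_rot: [0.708, 0.706, -0.0, -0.0]
ft_force: [0.0, -0.1, -3.2]
grip_width: 0.064
grasp_force: 68.5
```

Emit:
{"name": "arm_command", "arguments": {
  "slide": [
    [0,0,0.3],
    [0,0,0.6],
    [0,0,0.8],
    [0,0,0.9],
    [0,0,0.9]
  ],
  "spin": [0,0,0,0,0]
}}

```text
clock: 24.0
eef_pos: [0.5336, -0.274, 0.1151]
tool_rot: [0.708, 0.706, -0.0, -0.0]
ft_force: [-0.1, -0.0, -3.8]
grip_width: 0.0639
grasp_force: 68.5
```

Emit:
{"name": "arm_command", "arguments": {
  "slide": [
    [0,0,0.05],
    [0,0,0.1],
    [0,0,0.15],
    [0,0,0.15],
    [0,0,0.15]
  ],
  "spin": [0,0,0,0,0]
}}

```text
clock: 24.62
eef_pos: [0.5336, -0.274, 0.1137]
tool_rot: [0.708, 0.706, 0.0, 0.0]
ft_force: [-0.5, -1.0, -2.6]
grip_width: 0.0636
grasp_force: 68.5
```

Emit:
{"name": "arm_command", "arguments": {
  "slide": [
    [0,0,0.05],
    [0,0,0.1],
    [0,0,0.1],
    [0,0,0.1],
    [0,0,0.1]
  ],
  "spin": [0,0,0,0,0]
}}

```text
clock: 25.25
eef_pos: [0.5337, -0.274, 0.1134]
tool_rot: [0.708, 0.706, 0.0, 0.0]
ft_force: [-2.6, 1.5, 5.2]
grip_width: 0.0637
grasp_force: 69.2
```

Contact: the lid is down at TCP z = 0.1134, as expected. I release and lift clear.

Emit:
{"name": "arm_command", "arguments": {
  "slide": [
    [0,0,0],
    [0,0,0],
    [0,0,0],
    [0,0,0],
    [0,0,0]
  ],
  "spin": [0,0,0,0,0],
  "jaw": 7.8
}}

```text
clock: 25.88
eef_pos: [0.5337, -0.274, 0.1126]
tool_rot: [0.708, 0.706, 0.0, 0.0]
ft_force: [-0.1, -0.3, 0.4]
grip_width: 0.0781
grasp_force: 0.0
```

Emit:
{"name": "arm_command", "arguments": {
  "slide": [
    [0,0,-2],
    [0,0,-5],
    [0,0,-8.5],
    [0,0,-8.5],
    [0,0,-8.5]
  ],
  "spin": [0,0,0,0,0]
}}

```text
clock: 26.5
eef_pos: [0.5334, -0.2738, 0.1972]
tool_rot: [0.708, 0.706, -0.0, -0.0]
ft_force: [0.1, 0.1, -0.4]
grip_width: 0.078
grasp_force: 0.0
```

Run:
```python
from h import *
np.set_printoptions(precision=4,suppress=True)
o=get_obs();print(o['eef_pos'],o['clock'])
c=camera('wrist');np.savez('w14.npz',**c);t=camera('top');x=(.534,-.274)
for n,c in(('w',c),('t',t)):
  print(n,'lid',circ(c,.132,.142,x,.04),'\ncap',circ(c,.148,.156,x,.03),'\nknob',circ(c,.161,.175,x,.02))
c=dict(np.load('w14.npz'));P=cloud(c);d=np.hypot(P[:,0]-x[0],P[:,1]-x[1])
for lo,hi,z in((.0255,.031,.1355),(.011,.0235,.150)):
    q=P[(d>lo)&(d<hi)&(abs(P[:,2]-z)<.005)];print(np.linalg.lstsq(np.c_[q[:,:2]-x,np.ones(len(q))],q[:,2],rcond=None)[0])
```

```text
[ 0.5334 -0.2738  0.1972] 26.5
w lid ('fit', array([ 0.5347, -0.2734]), np.float64(0.03254641096300676), 'encl', array([ 0.5348, -0.2735]), 0.03293450549244881, 'z', array([0.1348, 0.1361, 0.1376]), 2851) 
cap ('fit', array([ 0.5341, -0.2749]), np.float64(0.024821167630467943), 'encl', array([ 0.5339, -0.275 ]), 0.02520109713077545, 'z', array([0.1501, 0.1512, 0.1522]), 4521) 
knob ('fit', array([ 0.5342, -0.2749]), np.float64(0.009951571039045717), 'encl', array([ 0.534, -0.275]), 0.010423104278743267, 'z', array([0.1634, 0.1668, 0.1681]), 1114)
t lid ('fit', array([ 0.5345, -0.2733]), np.float64(0.03156113578533487), 'encl', array([ 0.5344, -0.2735]), 0.03244617581367493, 'z', array([0.1338, 0.1377, 0.141 ]), 208) 
cap ('fit', array([ 0.5332, -0.2721]), np.float64(0.021902926619892838), 'encl', array([ 0.5333, -0.2754]), 0.024467172101140022, 'z', array([0.149 , 0.1528, 0.1551]), 214) 
knob ('fit', array([ 0.5333, -0.2755]), np.float64(0.009198962282194266), 'encl', array([ 0.533 , -0.2754]), 0.009421502240002155, 'z', array([0.1628, 0.168 , 0.1717]), 61)
[ 0.0013 -0.0017  0.1362]
[ 0.0007 -0.0041  0.1512]
```

The lid is flat and fully down: its top reads 0.136, with about 1 mm of camera bias. The cap is still on. Now I take the knob.

Emit:
{"name": "arm_command", "arguments": {
  "slide": [
    [-0.15,0,0],
    [-0.15,0,0.8],
    [-0.15,0,1.6],
    [-0.15,0,2.3],
    [-0.15,0,2.3]
  ],
  "spin": [0,0,0,0,0],
  "jaw": 4.0
}}

```text
clock: 27.22
eef_pos: [0.533, -0.2752, 0.1735]
tool_rot: [0.708, 0.706, -0.0, -0.001]
ft_force: [0.2, 0.0, 0.4]
grip_width: 0.0399
grasp_force: 0.0
```

Emit:
{"name": "arm_command", "arguments": {
  "slide": [
    [0,0.02,0.5],
    [0,0.02,1],
    [0,0.02,1.5],
    [0,0.02,1.75],
    [0,0.02,1.75]
  ],
  "spin": [0,0,0,0,0]
}}

```text
clock: 27.85
eef_pos: [0.5336, -0.2754, 0.1569]
tool_rot: [0.708, 0.706, -0.0, -0.0]
ft_force: [-0.2, -0.3, -1.0]
grip_width: 0.0401
grasp_force: 0.0
```

Emit:
{"name": "arm_command", "arguments": {
  "slide": [
    [0,0,0.1],
    [0,0,0.1],
    [0,0,0.1],
    [0,0,0.1],
    [0,0,0.1]
  ],
  "spin": [0,0,0,0,0],
  "jaw": 1.2
}}

```text
clock: 28.48
eef_pos: [0.5341, -0.2756, 0.1566]
tool_rot: [0.708, 0.706, 0.0, 0.0]
ft_force: [0.1, -0.2, 2.6]
grip_width: 0.0166
grasp_force: 58.7
```

Emit:
{"name": "arm_command", "arguments": {
  "slide": [
    [0,0,-0.3],
    [0,0,-0.6],
    [0,0,-1],
    [0,0,-1.5],
    [0,0,-2]
  ],
  "spin": [0,0,0,0,0]
}}

```text
clock: 29.1
eef_pos: [0.5338, -0.2755, 0.1766]
tool_rot: [0.708, 0.706, 0.0, 0.0]
ft_force: [0.3, -0.7, -1.8]
grip_width: 0.0169
grasp_force: 58.6
```

Emit:
{"name": "arm_command", "arguments": {
  "slide": [
    [0,0,-1],
    [0,0,-3],
    [0,0,-5],
    [0,0,-7],
    [0,0,-7]
  ],
  "spin": [0,0,0,0,0]
}}

```text
clock: 29.72
eef_pos: [0.5349, -0.2761, 0.2486]
tool_rot: [0.708, 0.706, 0.001, 0.002]
ft_force: [0.0, -0.6, -0.8]
grip_width: 0.0166
grasp_force: 58.6
```

Run:
```python
from h import *
np.set_printoptions(precision=4,suppress=True)
o=get_obs();e=np.array(o['eef_pos']);print(e,o['clock'],o['grip_width'],o['ft_force'],o['joint_vel'])
c=camera('wrist');s=camera('scene');x=(.534,-.274)
cv2.imwrite('pics/w15c.png',np.hstack([cv2.resize(c['pixels'],(400,300)),cv2.resize(s['pixels'][120:270,120:320],(400,300))])[:,:,::-1])
P=cloud(c);d=np.hypot(P[:,0]-e[0],P[:,1]-e[1]);q=P[(d<.024)&(abs(P[:,2]-e[2]+.004)<.006)&(abs(P[:,0]-e[0])>.012)]
for _ in range(3):
    A=np.c_[q[:,:2]-e[:2],np.ones(len(q))];k=np.linalg.lstsq(A,q[:,2],rcond=None)[0];q=q[abs(q[:,2]-A@k)<.0015]
print('cap top plane',k,len(q));print('lid',circ(c,.132,.142,x,.04),'scene lid',circ(s,.133,.141,x,.04))
```

```text
[ 0.5349 -0.2761  0.2486] 29.725 0.016635437539638614 [ 0.027  -0.592  -0.7827] [ 0.0009  0.0218 -0.0544 -0.0255  0.      0.0021]
cap top plane [ 0.0061 -0.0036  0.2433] 1202
lid ('fit', array([ 0.535 , -0.2734]), np.float64(0.032582173368694026), 'encl', array([ 0.535 , -0.2736]), 0.03295775130391121, 'z', array([0.1348, 0.1361, 0.1376]), 2463) scene lid ('fit', array([ 0.5348, -0.2728]), np.float64(0.03248301521214913), 'encl', array([ 0.5353, -0.2736]), 0.03446188196539879, 'z', array([0.1338, 0.1377, 0.1403]), 357)
```

View pics/w15c.png

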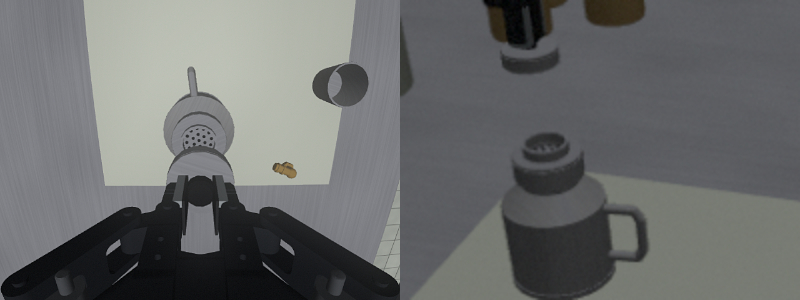

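The pictures show the cap level in the gripper at (530,55). The lid is seated on the can and the disc is visible inside its neck at (545,148). The cap is about 9 cm clear. I let it settle and hand in.

Emit:
{"name": "arm_command", "arguments": {
  "slide": [
    [0,0,0],
    [0,0,0],
    [0,0,0],
    [0,0,0],
    [0,0,0]
  ],
  "spin": [0,0,0,0,0]
}}

```text
clock: 30.45
eef_pos: [0.5338, -0.2755, 0.2462]
tool_rot: [0.708, 0.706, 0.0, 0.0]
ft_force: [0.1, -0.3, -1.4]
grip_width: 0.0171
grasp_force: 58.6
```

```bash
python3 -c "
from workcell import *
o=get_obs();print(o['eef_pos'],o['joint_vel'],o['grip_width']);print(job_done())"
```

```text
[ 0.53384051 -0.27548268  0.24617534] [-0.00096659 -0.00011081 -0.0002198  -0.00131314  0.0011756   0.00247051] 0.017142384749757992
the job is handed in; nothing more can be done
None
```

The job is handed in, with no verdict returned: the disc and inner lid are seated on the can, and the cap is held still and level about 9 cm above the lid; it took about 30 s of the 64 s allowed.

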